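Make up a nut-free gift box of chocolates

ROBOT

A 6-joint arm with a two-finger parallel gripper is mounted at the origin on the work surface. World frame = base frame: x ahead of the robot, y to its left, z up, the work surface at z = 0. Lengths are in mm, angles in rad, forces in N, time in s.
With the tool pointing down it reaches from about 350 to 850 mm from the base axis. Payload 8.1 kg.
Tool frame: the origin (TCP) lies on the centre line of the jaws, within the pads' length; the fingertips stand bot.nose_length ahead of it and the grasp point (between the pads) lies 11 mm behind it (bot.nose_length is the distance from the TCP to the fingertips, in mm); z points along the fingers, y is the line along which they close (so a half turn about z gives the same grasp; the last joint's range is limited). The gripper opens to 93 mm and grips with 3 to 60 N. Pads are 15 mm wide; open, the fingers measure 128 mm over their backs; the gripper's body (75 mm by 188 mm) begins 65 mm behind the grasp point.
Start: joints at [-1.212, 0.13, 1.488, -0, 1.523, -0.085], TCP at [257.644, -541.871, 226.635] pointing down, gripper open.
Joint ranges: [-2.96, 2.96], [-0.89, 2.26], [0.02, 2.5], [-1.34, 4.48], [0, 2.73], [-2.66, 2.66]. Speed limits (rad/s): [2.39, 2.39, 2.79, 3.14, 3.14, 3.14].

INTERFACE

Orientations are given as a rotation vector (axis times angle).
In Python, from station import bot gives the robot as it stands.
- The arm moves only by the tool carry_out, never from a script. Its arguments are lists of equal length, an entry for each row: "fingers": the opening, from 0 (shut) to 1 (fully open); "slide": the shift along the world's x, y, z in units of 60 mm (1.0 is 60 mm), a list of three; "turn": the turn, a rotation vector about the world's x, y, z in units of 5 degrees (1.0 is 5 degrees), a list of three. In form: {"fingers": [fingers, ...], "slide": [[x, y, z], ...], "turn": [[wx, wy, wz], ...]}. A call has 1 to 12 rows; each row is the pose to reach, as a shift and turn from the pose commanded when the call began; what a row does not reach only later rows make up. A row lasts 1/8 s, in which the tool goes at most 62.5 mm and 10.7 degrees, less where a joint would pass 70% of its speed; a pose out of reach is approached as far as the arm can. A call with a gripper value outside its range is refused whole. The fingers move at their own pace and stop on an object; "newtons" is the grip in N (left out, the last holds). Time passes only in rows, so rows that repeat a pose let the fingers close. It gives the time, the measured TCP pose, the force, the opening and the grip force at its end, in the units of the state.
- bot.observe(): the state, without advancing time (a new reading comes with each control period).
- bot.capture(name): name is "side" or "top" or "wrist"; returns a dict with "color" (384x512x3 uint8, red, green, blue), "fx", "fy", "cx", "cy" (pixels), "origin" and "orientation" of the camera in the world. Camera axes: x right, y up, looking along -z (the intrinsics and any distortion apply to the point x, -y, -z); pixel columns grow to the right and rows downward; lengths in mm; the calibration is good to about 2 mm. A picture is of the moment at which its call begins. There is no depth.
- bot.hand_in(): hands the job in; it is judged then, once.
The state is a dict: "time_s": time; "q": joint angles; "joint_velocities": joint speeds; "effort": joint torques, N m; "ee_pos": TCP position; "eef_rot": TCP orientation; "wrist_force": force on the tool from outside, world axes, zero at the start; "ft_torque": the same for the moment, N m; "finger_gap": finger opening in mm; "grip_force": force on a finger pad.
Only numpy, scipy, OpenCV 4.12 (cv2) and the standard library are available. Lean on these libraries where they do the work, as an engineer would, in place of code of your own. Each camera call takes 0.05 s, during which the arm holds its last target. There are 200 camera calls.

TASK

Fill the cream gift box for a customer who cannot eat nuts: put each of the four nut-free chocolates into the foil case of its topping's colour (raspberry in red, lemon in yellow, mint in green, violet in violet), flat in its case and topping up. Set them down gently rather than dropping them, and leave the two look-alikes with a hazelnut or an almond where they lie on the marble slab.

Things in the scene. Friction and masses are not known exactly. Their poses are not given: they have to be found in the camera images.
- choc_raspberry: round dark-brown chocolate (upright cylinder, diameter 36 mm, straight sides up to 28 mm, top edge rounded off), 32 mm tall without its topping, 38 g, with a red raspberry on top, about 20 mm wide and 9 mm high. Origin at the centre of its underside, z up; it starts on a fixed white marble slab whose top is at z = 14 mm.
- choc_lemon: square milk-brown chocolate (36 x 36 mm, upright sides square to its own x and y axes), 32 mm tall without its topping, 38 g, with a yellow lemon slice on top, 23 mm across and 3 mm thick. Origin at the centre of its underside, z up; it starts on a fixed white marble slab whose top is at z = 14 mm.
- choc_mint: square dark-brown chocolate (36 x 36 mm, upright sides square to its own x and y axes), 32 mm tall without its topping, 38 g, with two green mint leaves on top, 3 mm high. Origin at the centre of its underside, z up; it starts on a fixed white marble slab whose top is at z = 14 mm.
- choc_violet: round milk-brown chocolate (upright cylinder, diameter 36 mm, straight sides up to 28 mm, top edge rounded off), 32 mm tall without its topping, 38 g, with a purple five-petalled sugared violet on top, about 23 mm wide and 7 mm high. Origin at the centre of its underside, z up; it starts on a fixed white marble slab whose top is at z = 14 mm.
- choc_hazelnut: round dark-brown chocolate like the raspberry one (diameter 36 mm, 32 mm tall) but with a tan hazelnut on top, 12 mm high: contains nuts. Origin at the centre of its underside, z up; it starts on a fixed white marble slab whose top is at z = 14 mm.
- choc_almond: square milk-brown chocolate like the lemon one (36 x 36 mm, 32 mm tall) but with a pale almond on top, 22 mm long: contains nuts. Origin at the centre of its underside, z up; it starts on a fixed white marble slab whose top is at z = 14 mm.
- case_red: red square foil case, 56 mm wide outside, 52 inside, walls 13 mm high, floor 2 mm above its origin. One of four in a row (58.5 mm apart) in a cream gift box, a low open tray 246 x 68 mm that does not move; the box's rim is 13 mm above the case's origin. Origin: centre of the case's underside, 3 mm above the counter; x along the row, y across the box (grip along y to set down), z up.
- case_yellow: yellow square foil case, 56 mm wide outside, 52 inside, walls 13 mm high, floor 2 mm above its origin. One of four in a row (58.5 mm apart) in a cream gift box, a low open tray 246 x 68 mm that does not move; the box's rim is 13 mm above the case's origin. Origin: centre of the case's underside, 3 mm above the counter; x along the row, y across the box (grip along y to set down), z up.
- case_green: green square foil case, 56 mm wide outside, 52 inside, walls 13 mm high, floor 2 mm above its origin. One of four in a row (58.5 mm apart) in a cream gift box, a low open tray 246 x 68 mm that does not move; the box's rim is 13 mm above the case's origin. Origin: centre of the case's underside, 3 mm above the counter; x along the row, y across the box (grip along y to set down), z up.
- case_violet: violet square foil case, 56 mm wide outside, 52 inside, walls 13 mm high, floor 2 mm above its origin. One of four in a row (58.5 mm apart) in a cream gift box, a low open tray 246 x 68 mm that does not move; the box's rim is 13 mm above the case's origin. Origin: centre of the case's underside, 3 mm above the counter; x along the row, y across the box (grip along y to set down), z up.

How it is judged (in metres and radians):
At the end, for the whole second after the job is handed in: Raspberry, lemon, mint and violet chocolates rest released and still in the red, yellow, green and violet case: within 14 mm of its centre, on its floor (within 4 mm), upright within 0.12 rad. Hazelnut and almond chocolates are upright within 20 mm of their starts (horizontal distance between choc_raspberry and case_red below 0.014 m and z of choc_raspberry in the frame of case_red between -0.002 and 0.006 m and angle between each of choc_raspberry, choc_lemon, choc_mint, choc_violet, choc_hazelnut, choc_almond's own z axis and vertical below 0.12 rad and linear speed of each of choc_raspberry, choc_lemon, choc_mint, choc_violet, choc_hazelnut, choc_almond below 0.02 m/s and angular speed of each of choc_raspberry, choc_lemon, choc_mint, choc_violet below 0.2 rad/s and horizontal distance between choc_lemon and case_yellow below 0.014 m and z of choc_lemon in the frame of case_yellow between -0.002 and 0.006 m and horizontal distance between choc_mint and case_green below 0.014 m and z of choc_mint in the frame of case_green between -0.002 and 0.006 m and horizontal distance between choc_violet and case_violet below 0.014 m and z of choc_violet in the frame of case_violet between -0.002 and 0.006 m and distance of each of choc_hazelnut, choc_almond from where it was at the start of the episode below 0.02 m); the robot touches nothing.
It fails at once if a nut-free chocolate is dropped or knocked flying (faster than 0.7 m/s with no finger on it: a fall of about 25 mm) ((linear speed of choc_raspberry above 0.7 m/s and contact force between choc_raspberry and the fingers below 0.01 N) or (linear speed of choc_lemon above 0.7 m/s and contact force between choc_lemon and the fingers below 0.01 N) or (linear speed of choc_mint above 0.7 m/s and contact force between choc_mint and the fingers below 0.01 N) or (linear speed of choc_violet above 0.7 m/s and contact force between choc_violet and the fingers below 0.01 N)).
It fails at once if the hazelnut or the almond chocolate is moved more than 20 mm (distance of any of choc_hazelnut, choc_almond from where it was at the start of the episode above 0.02 m).
It also fails if it takes over 112 s, if anything falls off the work surface, if the arm or the gripper's body presses on something with over 40 N, if the wrist force passes 120 N, or if a joint passes its speed limit or range.

## Working session

There is one attempt and no reset: what is moved stays moved. The work goes in short steps, Python scripts to look and compute and a tool call to move; the robot and the scene stay as the last step left them, time stands still between calls to the robot, and variables do not carry over. Pictures are saved under pics/ and viewed, at most 14 in all, crops included, and the job is handed in when it is done.

Besides the shell and the picture viewer there is one more tool, called after "Call:" as name(argument=value, ...), one argument or row to a line, values as JSON. carry_out: Moves the arm, as the interface text tells. Its arguments: {"type":"object","properties":{"fingers":{"type":"array","items":{"type":"number"}},"slide":{"type":"array","items":{"type":"array","items":{"type":"number"}}},"turn":{"type":"array","items":{"type":"array","items":{"type":"number"}}},"newtons":{"type":"number"}},"required":["fingers","slide","turn"]}

```bash
mkdir -p pics; ls; python3 - <<'E'
from station import bot
import cv2
print(bot.nose_length, bot.observe())
for n in ("top","side"):
    c=bot.capture(n); cv2.imwrite(f"pics/{n}0.png",c["color"][:,:,::-1])
    print({k:v for k,v in c.items() if k!="color"})
E
```

```text
pics
8.0 {'time_s': 0.0, 'q': array([-1.21238949e+00,  1.31146441e-01,  1.48927162e+00, -1.55183037e-05,
        1.52299841e+00, -8.54311471e-02]), 'joint_velocities': array([ 0.00018565, -0.00032258, -0.00058126, -0.00029604, -0.00166776,
       -0.00030842]), 'effort': array([ 1.04030289e-03, -5.59834921e+01, -4.91759813e+01,  7.69338571e-02,
        3.54631653e-02, -1.56504716e-04]), 'ee_pos': array([ 257.44870307, -541.34741231,  225.60044094]), 'eef_rot': array([-3.06279021e+00, -6.91074619e-01,  4.13684990e-04]), 'wrist_force': array([-0.25364787,  0.50525192,  0.27369559]), 'ft_torque': array([-0.04359623,  0.00036369,  0.01794204]), 'grip_force': 0.0, 'finger_gap': 92.89776859069501}
{'fx': 417.10645352261054, 'fy': 417.10645352261054, 'cx': 255.69937877954754, 'cy': 185.23653047719526, 'origin': array([418.59070287,  -5.55991418, 868.04821233]), 'orientation': array([ 0.1193374 , -0.10132695, -1.55584582])}
{'fx': 361.4489265202418, 'fy': 361.4489265202418, 'cx': 252.6151329412589, 'cy': 184.0832868595184, 'origin': array([393.92946522, 528.90324371, 573.16364097]), 'orientation': array([ 0.16429553, -1.20378137, -2.64976695])}
```

View pics/top0.png

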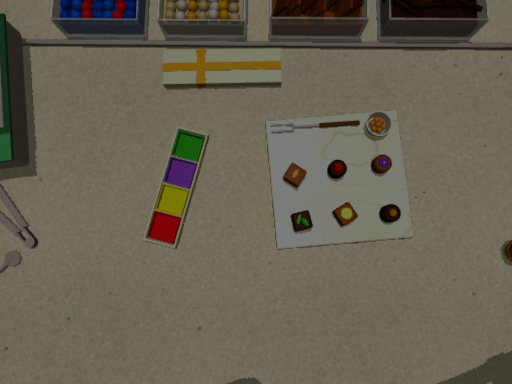

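View pics/side0.png

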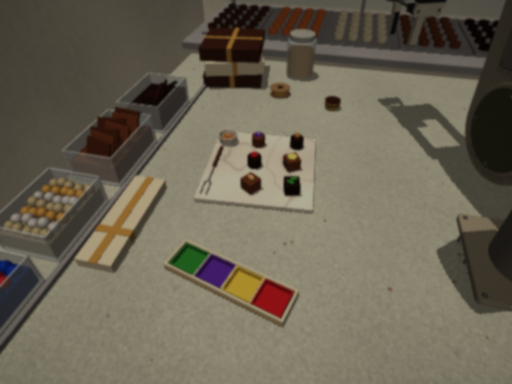

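```bash
cat > h.py <<'E'
from station import bot
import cv2, numpy as np
from scipy.spatial.transform import Rotation as R
def ray(c,u,v):
    d=R.from_rotvec(c["orientation"]).apply([(u-c["cx"])/c["fx"],-(v-c["cy"])/c["fy"],-1.]); return np.array(c["origin"]),d
def plane(c,u,v,z):
    o,d=ray(c,u,v); return o+d*(z-o[2])/d[2]
def tri(c1,p1,c2,p2):
    o1,d1=ray(c1,*p1);o2,d2=ray(c2,*p2)
    t=np.linalg.lstsq(np.c_[d1,-d2],o2-o1,rcond=None)[0]
    a,b=o1+d1*t[0],o2+d2*t[1]; return (a+b)/2,np.linalg.norm(a-b)
HUE={"red":[(0,6),(172,180)],"yellow":[(22,34)],"green":[(45,80)],"violet":[(125,155)]}
def blobs(c,col,roi,smin=120,vmin=60,amin=5):
    h=cv2.cvtColor(c["color"],cv2.COLOR_RGB2HSV)
    m=np.zeros(h.shape[:2],np.uint8)
    for a,b in HUE[col]: m|=cv2.inRange(h,(a,smin,vmin),(b,255,255))
    k=np.zeros_like(m);x0,y0,x1,y1=roi;k[y0:y1,x0:x1]=255;m&=k
    n,l,s,ce=cv2.connectedComponentsWithStats(m)
    return sorted([(int(s[i,4]),ce[i].round(1).tolist(),(l==i)) for i in range(1,n) if s[i,4]>=amin],key=lambda t:-t[0])
E
python3 - <<'E'
from h import *
t=bot.capture("top");s=bot.capture("side")
for col in HUE:
    b=blobs(t,col,(140,120,215,250));q=blobs(s,col,(160,235,300,325))
    p,e=tri(t,b[0][1],s,q[0][1]); print("case",col,b[0][0],b[0][1],plane(t,*b[0][1],5).round(1),"tri",p.round(1),round(e,1))
    b=blobs(t,col,(270,135,410,240),100,40);q=blobs(s,col,(235,125,310,200),100,40)
    print("choc",[x[:2] for x in b[:3]],[x[:2] for x in q[:3]])
    if b and q:
        p,e=tri(t,b[0][1],s,q[0][1]); print("   ",plane(t,*b[0][1],48).round(1),"tri",p.round(1),round(e,1))
# bodies
h=cv2.cvtColor(t["color"],cv2.COLOR_RGB2HSV)
m=((h[...,1]>90)|(h[...,2]<70)).astype(np.uint8);k=np.zeros_like(m);k[140:240,275:405]=1;m*=k
m=cv2.morphologyEx(m,cv2.MORPH_OPEN,np.ones((3,3)))
for c in cv2.findContours(m,0,2)[0]:
    if cv2.contourArea(c)>60:
        r=cv2.minAreaRect(c); W=np.array([plane(t,*p,46)[:2] for p in c[:,0]],np.float32);w=cv2.minAreaRect(W)
        print("body",np.round(r[0]),"world",np.round(w[0],1),np.round(w[1],1),round(w[2],1))
x=t["color"][130:245,265:415,::-1];a=cv2.resize(x,None,fx=5,fy=5,interpolation=2)
cv2.imwrite("pics/crop.png",cv2.convertScaleAbs(a,alpha=1.6))
E
```

```text
case red 776 [163.8, 227.1] [451.3 193.8   5. ] tri [450.8 191.3  16. ] 0.1
choc [(81, [338.4, 167.0]), (6, [382.5, 156.7])] [(43, [254.0, 154.4]), (5, [261.0, 136.4])]
    [ 573.3 -159.8   48. ] tri [ 573.  -159.6   49.1] 0.2
case yellow 775 [171.8, 199.5] [508.8 179.6   5. ] tri [508.3 178.2  11.8] 0.4
choc [(111, [346.2, 213.1])] [(45, [292.0, 155.7])]
    [ 481.5 -173.7   48. ] tri [ 481.5 -172.9   51.7] 0.5
case green 629 [187.9, 146.1] [623.  150.1   5. ] tri [621.1 148.5  14.1] 0.4
choc [(75, [301.7, 220.1])] [(49, [291.6, 179.7])]
    [466.7 -86.4  48. ] tri [467.1 -86.2  50.3] 1.0
case violet 656 [180.3, 172.4] [566.3 164.1   5. ] tri [564.4 162.2  14.3] 0.5
choc [(81, [383.1, 162.2])] [(22, [257.9, 134.4])]
    [ 584.  -248.9   48. ] tri [ 584.6 -248.9   48. ] 1.1
body [301. 221.] world [465.9 -85.4] [36.5 38.1] 14.6
body [390. 213.] world [ 482.9 -259. ] [35.4 41.6] 0.7
body [345. 214.] world [ 479.7 -170.9] [36.1 40.4] 33.3
body [294. 175.] world [556.4 -71.7] [34.9 39.4] 56.7
body [336. 170.] world [ 568.7 -156.3] [33.7 40.4] 45.5
body [381. 164.] world [ 580.7 -244.3] [34.8 42.1] 43.7
```

View pics/crop.png

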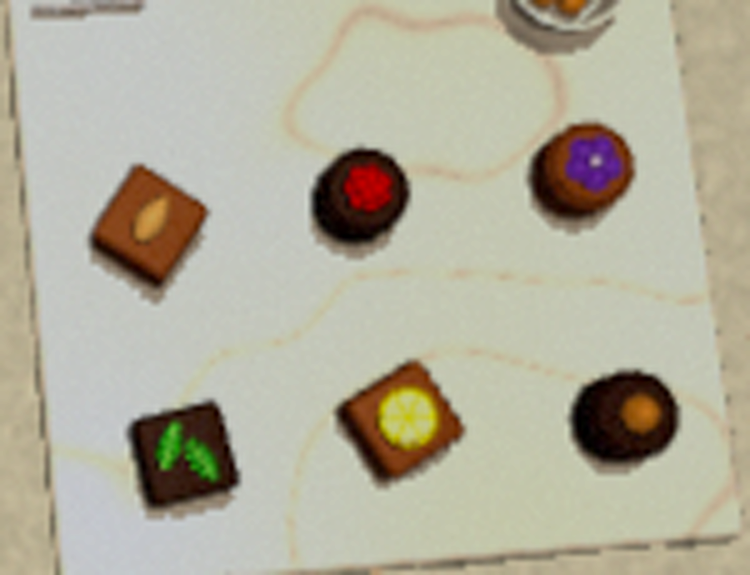

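Slab layout in the enlarged view: mint is lower left, lemon lower middle, hazelnut lower right, almond upper left, raspberry upper middle and violet upper right. The triangulated heights (48–52 mm for toppings, about 14 mm for case rims) and the 175 mm span of the row agree with the given sizes. I'll start with the mint.

Call:
carry_out(
  fingers=[0.65, 0.65, 0.65, 0.65, 0.65, 0.65, 0.65, 0.65, 0.65, 0.65, 0.65, 0.65],
  slide=[
    [3.49, 7.59, -1.667],
    [3.49, 7.59, -1.667],
    [3.49, 7.59, -1.667],
    [3.49, 7.59, -1.667],
    [3.49, 7.59, -1.667],
    [3.49, 7.59, -1.667],
    [3.49, 7.59, -1.667],
    [3.49, 7.59, -1.667],
    [3.49, 7.59, -1.667],
    [3.49, 7.59, -1.667],
    [3.49, 7.59, -1.667],
    [3.49, 7.59, -1.667],
  ],
  turn=[
    [0, 0, 15.84],
    [0, 0, 15.84],
    [0, 0, 15.84],
    [0, 0, 15.84],
    [0, 0, 15.84],
    [0, 0, 15.84],
    [0, 0, 15.84],
    [0, 0, 15.84],
    [0, 0, 15.84],
    [0, 0, 15.84],
    [0, 0, 15.84],
    [0, 0, 15.84],
  ],
  newtons=10,
)

```text
time_s: 1.7
ee_pos: [466.9, -88.0, 127.0]
eef_rot: [1.923, 2.483, 0.0]
wrist_force: [0.4, 0.1, -0.3]
finger_gap: 60.6
grip_force: 0.0
```

```bash
cat > st.py <<'E'
from h import *
def st():
    o=bot.observe(); r=R.from_rotvec(o["eef_rot"]).as_matrix()
    print(round(o["time_s"],2),"tcp",o["ee_pos"].round(1),"yaw_y",round(np.degrees(np.arctan2(r[1,1],r[0,1])),1),"zt",r[:,2].round(3),"gap",round(o["finger_gap"],1),"grip",round(o["grip_force"],1),"F",o["wrist_force"].round(1),"q",o["q"].round(2))
E
python3 - <<'E'
from st import *
st()
c=bot.capture("wrist");cv2.imwrite("pics/w1.png",c["color"][:,:,::-1]);print(c["origin"],c["orientation"],c["fx"],c["cx"],c["cy"])
for col in ("green","yellow","red"):
    for b in blobs(c,col,(0,0,512,384),100,40,60)[:2]: print(col,b[:2],plane(c,*b[1],48).round(1))
E
```

```text
1.7 tcp [466.9 -88.  127. ] yaw_y 14.5 zt [ 0.001 -0.    -1.   ] gap 60.6 grip 0.0 F [ 0.4  0.1 -0.3] q [-0.29 -0.14  1.94 -0.    1.34 -0.55]
[449.27620805 -20.77930871 285.43980722] [-0.25652036 -0.03304463  0.25072719] 333.90906888899 258.66983870667957 191.66760843421054
green (246, [253.6, 209.2]) [464.7 -95.4  48. ]
green (244, [264.8, 194.9]) [470.  -82.7  48. ]
```

View pics/w1.png

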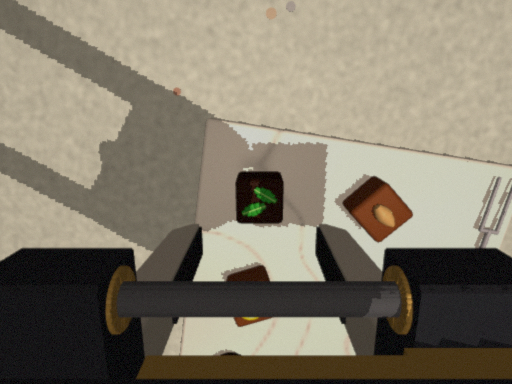

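The wrist view shows the mint at about (260, 197), square to the jaws. Its leaves measure (467, −89), within 3 mm of the top view.

Call:
carry_out(
  fingers=[0.65, 0.65, 0.65, 0.65, 0.65, 0.65, 0.3, 0.3, 0.3, 0.3, 0.3, 0.3],
  slide=[
    [0, -0.01, -0.4],
    [0, -0.01, -0.8],
    [0, -0.01, -1.1],
    [0, -0.01, -1.35],
    [0, -0.01, -1.485],
    [0, -0.01, -1.485],
    [0, -0.01, -1.485],
    [0, -0.01, -1.485],
    [0, -0.01, -1.485],
    [0, -0.01, -1.485],
    [0, -0.01, -1.485],
    [0, -0.01, -1.485],
  ],
  turn=[
    [0, 0, 0],
    [0, 0, 0],
    [0, 0, 0],
    [0, 0, 0],
    [0, 0, 0],
    [0, 0, 0],
    [0, 0, 0],
    [0, 0, 0],
    [0, 0, 0],
    [0, 0, 0],
    [0, 0, 0],
    [0, 0, 0],
  ],
)

```text
time_s: 3.25
ee_pos: [467.4, -87.2, 38.0]
eef_rot: [1.92, 2.486, 0.001]
wrist_force: [-1.2, 0.6, 5.3]
finger_gap: 36.0
grip_force: 10.0
```

Call:
carry_out(
  fingers=[0.3, 0.3, 0.3, 0.3, 0.3, 0.3, 0.3, 0.3, 0.3, 0.3, 0.3, 0.3],
  slide=[
    [0, 0, 0.2],
    [0, 0, 0.6],
    [0, 0, 1.0],
    [0.1, 0.2, 1.3],
    [0.4, 0.6, 1.5],
    [0.8, 1.2, 1.5],
    [1.2, 1.85, 1.5],
    [1.6, 2.5, 1.5],
    [2.0, 3.1, 1.5],
    [2.35, 3.6, 1.5],
    [2.563, 3.918, 1.5],
    [2.563, 3.918, 1.5],
  ],
  turn=[
    [0, 0, 0],
    [0, 0, 0],
    [0, 0, 0],
    [0, 0, 0.5],
    [0, 0, 2],
    [0, 0, 4],
    [0, 0, 6],
    [0, 0, 8],
    [0, 0, 10],
    [0, 0, 11.5],
    [0, 0, 12.24],
    [0, 0, 12.24],
  ],
  newtons=15,
)

```text
time_s: 4.75
ee_pos: [620.9, 150.1, 127.2]
eef_rot: [-0.382, -3.118, -0.0]
wrist_force: [-0.4, -0.1, -0.1]
finger_gap: 35.6
grip_force: 15.0
```

```bash
python3 - <<'E'
from st import *
st()
c=bot.capture("wrist");cv2.imwrite("pics/w2.png",c["color"][:,:,::-1])
for col in HUE:
    for b in blobs(c,col,(0,0,512,384),100,40,200)[:2]: print(col,b[:2],plane(c,*b[1],16).round(1))
E
```

```text
4.75 tcp [620.9 150.1 127.2] yaw_y 76.0 zt [-0.001  0.    -1.   ] gap 35.6 grip 15.0 F [-0.4 -0.1 -0.1] q [ 0.16  0.3   1.48  0.    1.36 -1.17]
yellow (5853, [256.5, 40.1]) [507.7 175.7  16. ]
green (2983, [255.3, 182.5]) [613.2 148.2  16. ]
green (1087, [258.8, 255.2]) [677.6 135.1  16. ]
violet (4986, [256.2, 120.9]) [564.9 161.1  16. ]
```

View pics/w2.png

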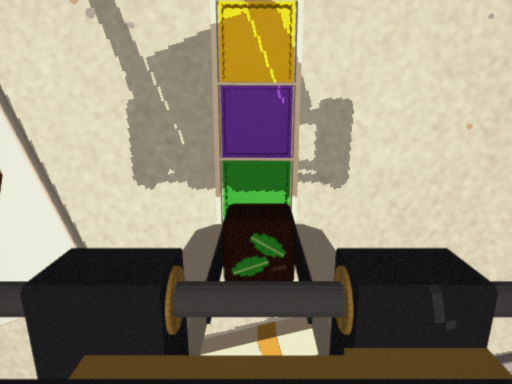

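The wrist view agrees with the case positions to about 1 mm, and the mint (about (258, 255)) hangs level and lined up with the green case. Lowering it now.

Call:
carry_out(
  fingers=[0.3, 0.3, 0.3, 0.3, 0.3, 0.3, 0.3, 0.3, 0.3],
  slide=[
    [0, -0.01, -0.2],
    [0, -0.01, -0.55],
    [0, -0.01, -0.9],
    [0, -0.01, -1.2],
    [0, -0.01, -1.4],
    [0, -0.01, -1.52],
    [0, -0.01, -1.6],
    [0, -0.01, -1.65],
    [0, -0.01, -1.65],
  ],
  turn=[
    [0, 0, 0],
    [0, 0, 0],
    [0, 0, 0],
    [0, 0, 0],
    [0, 0, 0],
    [0, 0, 0],
    [0, 0, 0],
    [0, 0, 0],
    [0, 0, 0],
  ],
)

```text
time_s: 5.92
ee_pos: [621.3, 147.5, 29.2]
eef_rot: [0.387, 3.117, 0.0]
wrist_force: [-0.1, 0.3, -0.7]
finger_gap: 35.4
grip_force: 15.0
```

```bash
python3 - <<'E'
from st import *
st()
E
```

```text
5.92 tcp [621.3 147.5  29.2] yaw_y 75.8 zt [ 0.001  0.    -1.   ] gap 35.4 grip 15.0 F [-0.1  0.3 -0.7] q [ 0.15  0.4   1.55 -0.    1.2  -1.17]
```

Call:
carry_out(
  fingers=[0.3, 0.3, 0.55, 0.55, 0.55, 0.55, 0.55, 0.55, 0.55, 0.55, 0.65, 0.65],
  slide=[
    [0, 0, -0.01],
    [0, 0, -0.02],
    [0, 0, -0.02],
    [0, 0, -0.02],
    [0, 0, -0.02],
    [0, 0, -0.02],
    [0, 0, 0.1],
    [0, 0, 0.4],
    [0, 0, 0.8],
    [0, 0, 1.2],
    [0, 0, 1.65],
    [0, 0, 1.65],
  ],
  turn=[
    [0, 0, 0],
    [0, 0, 0],
    [0, 0, 0],
    [0, 0, 0],
    [0, 0, 0],
    [0, 0, 0],
    [0, 0, 0],
    [0, 0, 0],
    [0, 0, 0],
    [0, 0, 0],
    [0, 0, 0],
    [0, 0, 0],
  ],
)

```text
time_s: 7.42
ee_pos: [623.3, 147.8, 132.1]
eef_rot: [0.387, 3.111, 0.003]
wrist_force: [0.3, -0.4, -0.7]
finger_gap: 59.8
grip_force: 0.0
```

```bash
python3 - <<'E'
from st import *
st()
c=bot.capture("wrist");cv2.imwrite("pics/w3.png",c["color"][:,:,::-1])
s=bot.capture("side")
b=[x for x in blobs(s,"green",(160,235,300,325),60,30)]; print([x[:2] for x in b])
E
```

```text
7.42 tcp [623.3 147.8 132.1] yaw_y 75.8 zt [ 0.007  0.001 -1.   ] gap 59.8 grip 0.0 F [ 0.3 -0.4 -0.7] q [ 0.15  0.29  1.48  0.    1.36 -1.17]
[(236, [188.7, 262.9]), (86, [187.9, 249.8])]
```

View pics/w3.png

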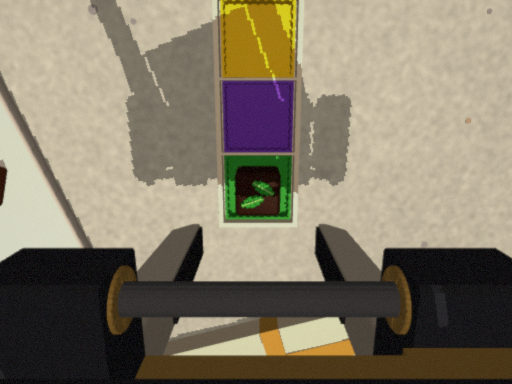

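The mint sits upright in the middle of the green case (about (258, 192)). The raspberry is next.

Call:
carry_out(
  fingers=[0.65, 0.65, 0.65, 0.6, 0.6, 0.6, 0.6, 0.6, 0.6, 0.6],
  slide=[
    [-0.1, -0.6, 0],
    [-0.2, -1.4, 0],
    [-0.35, -2.2, 0],
    [-0.5, -3.0, 0],
    [-0.6, -3.8, 0],
    [-0.7, -4.5, 0],
    [-0.797, -5.0, 0],
    [-0.797, -5.14, 0],
    [-0.797, -5.14, 0],
    [-0.797, -5.14, 0],
  ],
  turn=[
    [0, 0, 0],
    [0, 0, 0],
    [0, 0, 0],
    [0, 0, 0],
    [0, 0, 0],
    [0, 0, 0],
    [0, 0, 0],
    [0, 0, 0],
    [0, 0, 0],
    [0, 0, 0],
  ],
)

```text
time_s: 8.78
ee_pos: [573.0, -159.7, 127.1]
eef_rot: [-0.386, -3.117, -0.001]
wrist_force: [0.1, 0.4, -0.0]
finger_gap: 56.1
grip_force: 0.0
```

```bash
python3 - <<'E'
from st import *
st()
c=bot.capture("wrist")
for col in ("red","violet","yellow"):
    for b in blobs(c,col,(0,0,512,384),120,60,60)[:2]: print(col,b[:2],plane(c,*b[1],50).round(1))
E
```

```text
8.78 tcp [ 573.  -159.7  127.1] yaw_y 75.9 zt [-0.001  0.001 -1.   ] gap 56.1 grip 0.0 F [ 0.1  0.4 -0. ] q [-0.36  0.18  1.61  0.    1.34 -1.68]
red (523, [257.7, 203.9]) [ 573.8 -161.6   50. ]
violet (464, [147.4, 243.5]) [ 583.8 -250.7   50. ]
yellow (529, [204.2, 83.2]) [ 482.9 -175.8   50. ]
```

Call:
carry_out(
  fingers=[0.6, 0.6, 0.6, 0.6, 0.6, 0.6, 0.3, 0.3, 0.3, 0.3, 0.3, 0.3],
  slide=[
    [0.01, 0, -0.4],
    [0.01, 0, -0.8],
    [0.01, 0, -1.1],
    [0.01, 0, -1.35],
    [0.01, 0, -1.5],
    [0.01, 0, -1.5],
    [0.01, 0, -1.5],
    [0.01, 0, -1.5],
    [0.01, 0, -1.5],
    [0.01, 0, -1.5],
    [0.01, 0, -1.5],
    [0.01, 0, -1.5],
  ],
  turn=[
    [0, 0, 0],
    [0, 0, 0],
    [0, 0, 0],
    [0, 0, 0],
    [0, 0, 0],
    [0, 0, 0],
    [0, 0, 0],
    [0, 0, 0],
    [0, 0, 0],
    [0, 0, 0],
    [0, 0, 0],
    [0, 0, 0],
  ],
  newtons=15,
)

```text
time_s: 10.32
ee_pos: [574.1, -161.2, 38.2]
eef_rot: [0.387, 3.116, -0.001]
wrist_force: [-0.6, 1.8, 5.1]
finger_gap: 35.5
grip_force: 15.0
```

Call:
carry_out(
  fingers=[0.3, 0.3, 0.3, 0.3, 0.3, 0.3, 0.3, 0.3, 0.3, 0.3, 0.3, 0.3],
  slide=[
    [0, 0, 0.2],
    [0, 0, 0.6],
    [0, 0, 1.0],
    [-0.1, 0.3, 1.3],
    [-0.3, 0.9, 1.5],
    [-0.6, 1.7, 1.5],
    [-0.9, 2.55, 1.5],
    [-1.2, 3.4, 1.5],
    [-1.5, 4.25, 1.5],
    [-1.75, 5.0, 1.5],
    [-1.95, 5.6, 1.5],
    [-2.048, 5.862, 1.5],
  ],
  turn=[
    [0, 0, 0],
    [0, 0, 0],
    [0, 0, 0],
    [0, 0, 0],
    [0, 0, 0],
    [0, 0, 0],
    [0, 0, 0],
    [0, 0, 0],
    [0, 0, 0],
    [0, 0, 0],
    [0, 0, 0],
    [0, 0, 0],
  ],
)

```text
time_s: 11.82
ee_pos: [449.9, 192.4, 127.9]
eef_rot: [0.384, 3.118, 0.0]
wrist_force: [-0.3, -0.2, -1.0]
finger_gap: 35.4
grip_force: 15.0
```

```bash
python3 - <<'E'
from st import *
st()
c=bot.capture("wrist")
b=blobs(c,"red",(0,0,512,384),120,60,60)
for x in b[:3]: print(x[:2],plane(c,*x[1],141).round(1),plane(c,*x[1],16).round(1))
E
```

```text
11.82 tcp [449.9 192.4 127.9] yaw_y 76.0 zt [ 0.  0. -1.] gap 35.4 grip 15.0 F [-0.3 -0.2 -1. ] q [ 0.3  -0.1   1.91  0.    1.34 -1.03]
(3326, [256.6, 184.0]) [415.2 199.1 141. ] [443.9 191.1  16. ]
(1138, [258.6, 253.1]) [448.  191.8 141. ] [505.  177.5  16. ]
```

Raspberry hangs at (448, 192), over the red case. I'll lower, release and lift.

Call:
carry_out(
  fingers=[0.3, 0.3, 0.3, 0.3, 0.3, 0.3, 0.3, 0.3, 0.3, 0.3],
  slide=[
    [0.01, 0, -0.2],
    [0.01, 0, -0.55],
    [0.01, 0, -0.9],
    [0.01, 0, -1.2],
    [0.01, 0, -1.4],
    [0.01, 0, -1.52],
    [0.01, 0, -1.6],
    [0.01, 0, -1.65],
    [0.01, 0, -1.67],
    [0.01, 0, -1.67],
  ],
  turn=[
    [0, 0, 0],
    [0, 0, 0],
    [0, 0, 0],
    [0, 0, 0],
    [0, 0, 0],
    [0, 0, 0],
    [0, 0, 0],
    [0, 0, 0],
    [0, 0, 0],
    [0, 0, 0],
  ],
)

```text
time_s: 13.12
ee_pos: [451.9, 190.8, 29.0]
eef_rot: [0.387, 3.117, -0.0]
wrist_force: [-6.5, -3.6, 13.1]
finger_gap: 35.6
grip_force: 15.0
```

Call:
carry_out(
  fingers=[0.55, 0.55, 0.55, 0.55, 0.55, 0.55, 0.55, 0.55, 0.6, 0.6],
  slide=[
    [0, 0, 0],
    [0, 0, 0],
    [0, 0, 0],
    [0, 0, 0],
    [0, 0, 0.1],
    [0, 0, 0.4],
    [0, 0, 0.8],
    [0, 0, 1.2],
    [0, 0, 1.67],
    [0, 0, 1.67],
  ],
  turn=[
    [0, 0, 0],
    [0, 0, 0],
    [0, 0, 0],
    [0, 0, 0],
    [0, 0, 0],
    [0, 0, 0],
    [0, 0, 0],
    [0, 0, 0],
    [0, 0, 0],
    [0, 0, 0],
  ],
)

```text
time_s: 14.38
ee_pos: [453.7, 191.5, 131.5]
eef_rot: [0.387, 3.112, 0.004]
wrist_force: [1.2, 0.0, -0.4]
finger_gap: 55.8
grip_force: 0.0
```

```bash
python3 - <<'E'
from st import *
st()
c=bot.capture("wrist");cv2.imwrite("pics/w4.png",c["color"][:,:,::-1])
E
```

```text
14.38 tcp [453.7 191.5 131.5] yaw_y 75.8 zt [ 0.006  0.002 -1.   ] gap 55.8 grip 0.0 F [ 1.2  0.  -0.4] q [ 0.3  -0.1   1.9  -0.    1.34 -1.03]
```

View pics/w4.png

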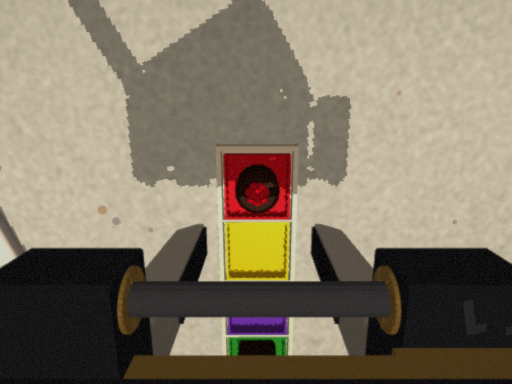

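The raspberry stands upright in the middle of the red case (about (257, 188)). Next is the lemon.

Call:
carry_out(
  fingers=[0.6, 0.6, 0.6, 0.6, 0.6, 0.6, 0.6, 0.6, 0.6, 0.62, 0.62],
  slide=[
    [0.05, -0.6, 0],
    [0.1, -1.4, 0],
    [0.2, -2.2, 0],
    [0.25, -3.0, 0],
    [0.35, -3.8, 0],
    [0.4, -4.6, 0],
    [0.45, -5.3, 0],
    [0.5, -5.8, 0],
    [0.515, -6.087, 0],
    [0.515, -6.087, 0],
    [0.515, -6.087, 0],
  ],
  turn=[
    [0, 0, -0.5],
    [0, 0, -1.5],
    [0, 0, -3],
    [0, 0, -4.5],
    [0, 0, -6],
    [0, 0, -7],
    [0, 0, -8],
    [0, 0, -8.5],
    [0, 0, -8.5],
    [0, 0, -8.5],
    [0, 0, -8.5],
  ],
)

```text
time_s: 15.8
ee_pos: [482.0, -173.4, 127.1]
eef_rot: [-1.489, -2.765, -0.001]
wrist_force: [-0.6, -0.3, -0.4]
finger_gap: 57.6
grip_force: 0.0
```

```bash
python3 - <<'E'
from st import *
st()
c=bot.capture("wrist");cv2.imwrite("pics/w5.png",c["color"][:,:,::-1])
for b in blobs(c,"yellow",(0,0,512,384),120,60,60)[:2]: print(b[:2],plane(c,*b[1],47.5).round(1))
E
```

```text
15.8 tcp [ 482.  -173.4  127.1] yaw_y 33.4 zt [-0.001  0.001 -1.   ] gap 57.6 grip 0.0 F [-0.6 -0.3 -0.4] q [-0.45 -0.04  1.84  0.    1.33 -1.03]
(449, [257.7, 204.1]) [ 482.4 -176.3   47.5]
```

View pics/w5.png

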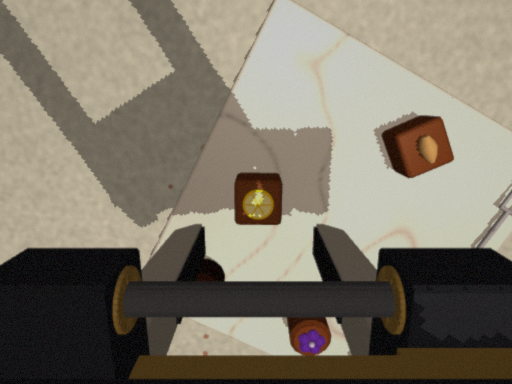

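The lemon at (258, 203) is square to the jaws and midway between them. Going down to grip it.

Call:
carry_out(
  fingers=[0.62, 0.62, 0.62, 0.62, 0.62, 0.62, 0.3, 0.3, 0.3, 0.3, 0.3, 0.3],
  slide=[
    [0, -0.01, -0.4],
    [0, -0.01, -0.8],
    [0, -0.01, -1.1],
    [0, -0.01, -1.35],
    [0, -0.01, -1.5],
    [0, -0.01, -1.5],
    [0, -0.01, -1.5],
    [0, -0.01, -1.5],
    [0, -0.01, -1.5],
    [0, -0.01, -1.5],
    [0, -0.01, -1.5],
    [0, -0.01, -1.5],
  ],
  turn=[
    [0, 0, 0],
    [0, 0, 0],
    [0, 0, 0],
    [0, 0, 0],
    [0, 0, 0],
    [0, 0, 0],
    [0, 0, 0],
    [0, 0, 0],
    [0, 0, 0],
    [0, 0, 0],
    [0, 0, 0],
    [0, 0, 0],
  ],
)

```text
time_s: 17.35
ee_pos: [482.7, -175.3, 38.1]
eef_rot: [1.491, 2.764, 0.0]
wrist_force: [-0.5, -0.4, 5.3]
finger_gap: 35.6
grip_force: 15.0
```

Call:
carry_out(
  fingers=[0.3, 0.3, 0.3, 0.3, 0.3, 0.3, 0.3, 0.3, 0.3, 0.3, 0.3, 0.3],
  slide=[
    [0, 0, 0.2],
    [0, 0, 0.6],
    [0, 0, 1.0],
    [0.02, 0.3, 1.3],
    [0.06, 0.9, 1.5],
    [0.12, 1.7, 1.5],
    [0.18, 2.55, 1.5],
    [0.24, 3.4, 1.5],
    [0.3, 4.25, 1.5],
    [0.36, 5.0, 1.5],
    [0.4, 5.6, 1.5],
    [0.422, 5.857, 1.5],
  ],
  turn=[
    [0, 0, 0],
    [0, 0, 0],
    [0, 0, 0],
    [0, 0, 0.5],
    [0, 0, 1.5],
    [0, 0, 3],
    [0, 0, 4.5],
    [0, 0, 6],
    [0, 0, 7],
    [0, 0, 8],
    [0, 0, 8.5],
    [0, 0, 8.5],
  ],
)

```text
time_s: 18.85
ee_pos: [506.6, 179.0, 127.6]
eef_rot: [-0.381, -3.118, -0.0]
wrist_force: [-0.3, -0.7, -1.0]
finger_gap: 36.0
grip_force: 15.0
```

```bash
python3 - <<'E'
from st import *
st()
c=bot.capture("wrist")
b=blobs(c,"yellow",(0,0,512,384),120,60,60)
for x in b[:3]: print(x[:2],plane(c,*x[1],137.5).round(1),plane(c,*x[1],16).round(1))
E
```

```text
18.85 tcp [506.6 179.  127.6] yaw_y 76.1 zt [-0.001  0.    -1.   ] gap 36.0 grip 15.0 F [-0.3 -0.7 -1. ] q [ 0.24  0.03  1.78  0.    1.33 -1.08]
(2586, [255.2, 182.5]) [471.8 185.  137.5] [499.  176.9  16. ]
(1105, [258.6, 251.8]) [505.5 178.2 137.5] [560.2 164.6  16. ]
```

Call:
carry_out(
  fingers=[0.3, 0.3, 0.3, 0.3, 0.3, 0.3, 0.3, 0.3, 0.3, 0.3],
  slide=[
    [0.01, 0, -0.2],
    [0.01, 0, -0.55],
    [0.01, 0, -0.9],
    [0.01, 0, -1.2],
    [0.01, 0, -1.4],
    [0.01, 0, -1.52],
    [0.01, 0, -1.6],
    [0.01, 0, -1.64],
    [0.01, 0, -1.66],
    [0.01, 0, -1.66],
  ],
  turn=[
    [0, 0, 0],
    [0, 0, 0],
    [0, 0, 0],
    [0, 0, 0],
    [0, 0, 0],
    [0, 0, 0],
    [0, 0, 0],
    [0, 0, 0],
    [0, 0, 0],
    [0, 0, 0],
  ],
)

```text
time_s: 20.15
ee_pos: [508.6, 176.5, 29.1]
eef_rot: [0.387, 3.117, 0.0]
wrist_force: [-4.5, -1.1, 7.3]
finger_gap: 35.8
grip_force: 15.0
```

Call:
carry_out(
  fingers=[0.55, 0.55, 0.55, 0.55, 0.55, 0.55, 0.55, 0.55, 0.6, 0.6],
  slide=[
    [0, 0, 0],
    [0, 0, 0],
    [0, 0, 0],
    [0, 0, 0],
    [0, 0, 0.1],
    [0, 0, 0.4],
    [0, 0, 0.8],
    [0, 0, 1.2],
    [0, 0, 1.66],
    [0, 0, 1.66],
  ],
  turn=[
    [0, 0, 0],
    [0, 0, 0],
    [0, 0, 0],
    [0, 0, 0],
    [0, 0, 0],
    [0, 0, 0],
    [0, 0, 0],
    [0, 0, 0],
    [0, 0, 0],
    [0, 0, 0],
  ],
)

```text
time_s: 21.4
ee_pos: [510.5, 176.9, 131.6]
eef_rot: [0.387, 3.111, 0.004]
wrist_force: [-0.6, -0.3, -0.4]
finger_gap: 55.7
grip_force: 0.0
```

```bash
python3 - <<'E'
from st import *
st()
c=bot.capture("wrist");cv2.imwrite("pics/w6.png",c["color"][:,:,::-1])
E
```

```text
21.4 tcp [510.5 176.9 131.6] yaw_y 75.8 zt [ 0.006  0.002 -1.   ] gap 55.7 grip 0.0 F [-0.6 -0.3 -0.4] q [ 0.24  0.03  1.77 -0.    1.33 -1.08]
```

View pics/w6.png

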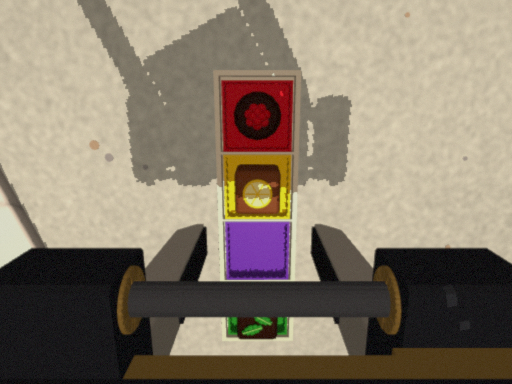

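The lemon is upright in the yellow case (about (258, 188)). The violet is last.

Call:
carry_out(
  fingers=[0.6, 0.6, 0.6, 0.6, 0.6, 0.6, 0.6, 0.6, 0.6, 0.6, 0.6, 0.6],
  slide=[
    [0.1, -0.6, 0],
    [0.25, -1.4, 0],
    [0.4, -2.2, 0],
    [0.55, -3.0, 0],
    [0.7, -3.8, 0],
    [0.83, -4.6, 0],
    [0.96, -5.4, 0],
    [1.1, -6.2, 0],
    [1.2, -6.8, 0],
    [1.268, -7.105, 0],
    [1.268, -7.105, 0],
    [1.268, -7.105, 0],
  ],
  turn=[
    [0, 0, 0],
    [0, 0, 0],
    [0, 0, 0],
    [0, 0, 0],
    [0, 0, 0],
    [0, 0, 0],
    [0, 0, 0],
    [0, 0, 0],
    [0, 0, 0],
    [0, 0, 0],
    [0, 0, 0],
    [0, 0, 0],
  ],
)

```text
time_s: 22.95
ee_pos: [584.0, -248.5, 127.0]
eef_rot: [-0.386, -3.117, -0.001]
wrist_force: [-0.7, 0.6, -0.4]
finger_gap: 55.6
grip_force: 0.0
```

```bash
python3 - <<'E'
from st import *
st()
c=bot.capture("wrist");cv2.imwrite("pics/w7.png",c["color"][:,:,::-1])
for b in blobs(c,"violet",(0,0,512,384),120,60,60)[:2]: print(b[:2],plane(c,*b[1],49).round(1))
E
```

```text
22.95 tcp [ 584.  -248.5  127. ] yaw_y 75.9 zt [-0.001  0.001 -1.   ] gap 55.6 grip 0.0 F [-0.7  0.6 -0.4] q [-0.48  0.29  1.49  0.    1.36 -1.81]
(575, [255.7, 204.0]) [ 584.8 -251.9   49. ]
```

View pics/w7.png

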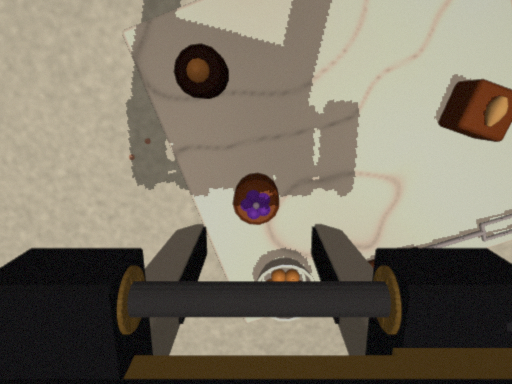

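The violet at (256, 203) is between the jaws, and the nut bowl (about (285, 280)) is clear of the fingers' path.

Call:
carry_out(
  fingers=[0.6, 0.6, 0.6, 0.6, 0.6, 0.6, 0.3, 0.3, 0.3, 0.3, 0.3, 0.3],
  slide=[
    [0, -0.01, -0.4],
    [0, -0.01, -0.8],
    [0, -0.01, -1.1],
    [0, -0.01, -1.35],
    [0, -0.01, -1.5],
    [0, -0.01, -1.5],
    [0, -0.01, -1.5],
    [0, -0.01, -1.5],
    [0, -0.01, -1.5],
    [0, -0.01, -1.5],
    [0, -0.01, -1.5],
    [0, -0.01, -1.5],
  ],
  turn=[
    [0, 0, 0],
    [0, 0, 0],
    [0, 0, 0],
    [0, 0, 0],
    [0, 0, 0],
    [0, 0, 0],
    [0, 0, 0],
    [0, 0, 0],
    [0, 0, 0],
    [0, 0, 0],
    [0, 0, 0],
    [0, 0, 0],
  ],
)

```text
time_s: 24.5
ee_pos: [584.7, -250.9, 38.3]
eef_rot: [0.387, 3.116, -0.001]
wrist_force: [0.1, 0.7, 5.0]
finger_gap: 35.2
grip_force: 15.0
```

Call:
carry_out(
  fingers=[0.3, 0.3, 0.3, 0.3, 0.3, 0.3, 0.3, 0.3, 0.3, 0.3, 0.3, 0.3],
  slide=[
    [0, 0, 0.3],
    [0, 0, 0.8],
    [-0.01, 0.2, 1.2],
    [-0.04, 0.7, 1.5],
    [-0.08, 1.5, 1.5],
    [-0.12, 2.4, 1.5],
    [-0.16, 3.3, 1.5],
    [-0.2, 4.2, 1.5],
    [-0.25, 5.1, 1.5],
    [-0.29, 6.0, 1.5],
    [-0.32, 6.6, 1.5],
    [-0.332, 6.875, 1.5],
  ],
  turn=[
    [0, 0, 0],
    [0, 0, 0],
    [0, 0, 0],
    [0, 0, 0],
    [0, 0, 0],
    [0, 0, 0],
    [0, 0, 0],
    [0, 0, 0],
    [0, 0, 0],
    [0, 0, 0],
    [0, 0, 0],
    [0, 0, 0],
  ],
)

```text
time_s: 26.0
ee_pos: [564.0, 163.9, 128.3]
eef_rot: [0.384, 3.118, 0.0]
wrist_force: [-0.5, 0.7, -0.2]
finger_gap: 35.3
grip_force: 15.0
```

```bash
python3 - <<'E'
from st import *
st()
c=bot.capture("wrist")
b=blobs(c,"violet",(0,0,512,384),120,60,60)
for x in b[:3]: print(x[:2],plane(c,*x[1],140).round(1),plane(c,*x[1],16).round(1))
E
```

```text
26.0 tcp [564.  163.9 128.3] yaw_y 76.0 zt [ 0.  0. -1.] gap 35.3 grip 15.0 F [-0.5  0.7 -0.2] q [ 0.2   0.16  1.64  0.    1.34 -1.13]
(3212, [256.5, 185.2]) [530.1 170.4 140. ] [559.1 162.2  16. ]
(1304, [258.6, 254.5]) [563.4 163.  140. ] [620.6 148.6  16. ]
```

Call:
carry_out(
  fingers=[0.3, 0.3, 0.3, 0.3, 0.3, 0.3, 0.3, 0.3, 0.3, 0.3],
  slide=[
    [0, 0, -0.2],
    [0, 0, -0.55],
    [0, 0, -0.9],
    [0, 0, -1.2],
    [0, 0, -1.4],
    [0, 0, -1.52],
    [0, 0, -1.6],
    [0, 0, -1.64],
    [0, 0, -1.66],
    [0, 0, -1.66],
  ],
  turn=[
    [0, 0, 0],
    [0, 0, 0],
    [0, 0, 0],
    [0, 0, 0],
    [0, 0, 0],
    [0, 0, 0],
    [0, 0, 0],
    [0, 0, 0],
    [0, 0, 0],
    [0, 0, 0],
  ],
)

```text
time_s: 27.3
ee_pos: [564.8, 162.1, 29.3]
eef_rot: [0.387, 3.117, 0.0]
wrist_force: [-2.9, -1.9, 6.5]
finger_gap: 35.4
grip_force: 15.0
```

Call:
carry_out(
  fingers=[0.55, 0.55, 0.55, 0.55, 0.55, 0.55, 0.55, 0.55, 0.6, 0.6, 0.6, 0.6],
  slide=[
    [0, 0, 0],
    [0, 0, 0],
    [0, 0, 0],
    [0, 0, 0],
    [0, 0, 0.1],
    [0, 0, 0.4],
    [0, 0, 0.8],
    [0, 0, 1.2],
    [0, 0, 1.66],
    [0, 0, 2.3],
    [-0.5, -0.5, 2.6],
    [-0.5, -0.5, 2.6],
  ],
  turn=[
    [0, 0, 0],
    [0, 0, 0],
    [0, 0, 0],
    [0, 0, 0],
    [0, 0, 0],
    [0, 0, 0],
    [0, 0, 0],
    [0, 0, 0],
    [0, 0, 0],
    [0, 0, 0],
    [0, 0, 0],
    [0, 0, 0],
  ],
)

```text
time_s: 28.8
ee_pos: [534.8, 131.0, 187.7]
eef_rot: [0.389, 3.113, 0.002]
wrist_force: [0.2, -0.3, 0.2]
finger_gap: 55.9
grip_force: 0.0
```

Call:
carry_out(
  fingers=[0.6, 0.6, 0.6, 0.6, 0.6, 0.6, 0.6, 0.6, 0.6],
  slide=[
    [-0.3, -0.8, 0.3],
    [-0.6, -1.6, 0.6],
    [-0.9, -2.4, 1],
    [-1.2, -3.2, 1],
    [-1.5, -4, 1],
    [-1.8, -4.8, 1],
    [-2, -5.6, 1],
    [-2.2, -6.2, 1],
    [-2.2, -6.2, 1],
  ],
  turn=[
    [0, 0, 0],
    [0, 0, 0],
    [0, 0, 0],
    [0, 0, 0],
    [0, 0, 0],
    [0, 0, 0],
    [0, 0, 0],
    [0, 0, 0],
    [0, 0, 0],
  ],
)

```text
time_s: 29.92
ee_pos: [401.8, -242.0, 244.2]
eef_rot: [0.393, 3.117, -0.001]
wrist_force: [0.3, -0.0, 0.1]
finger_gap: 56.3
grip_force: 0.0
```

```bash
python3 - <<'E'
from st import *
st()
t=bot.capture("top");s=bot.capture("side")
a=cv2.resize(t["color"][110:260,140:420,::-1],(784,420),interpolation=2);cv2.imwrite("pics/f1.png",cv2.convertScaleAbs(a,alpha=1.5))
a=cv2.resize(s["color"][110:330,150:340,::-1],(518,600),interpolation=2);cv2.imwrite("pics/f2.png",cv2.convertScaleAbs(a,alpha=1.5))
E
```

```text
29.93 tcp [ 401.8 -242.   244.2] yaw_y 75.6 zt [ 0. -0. -1.] gap 56.3 grip 0.0 F [ 0.3 -0.   0.1] q [-0.65 -0.24  1.81 -0.    1.57 -1.97]
```

View pics/f1.png

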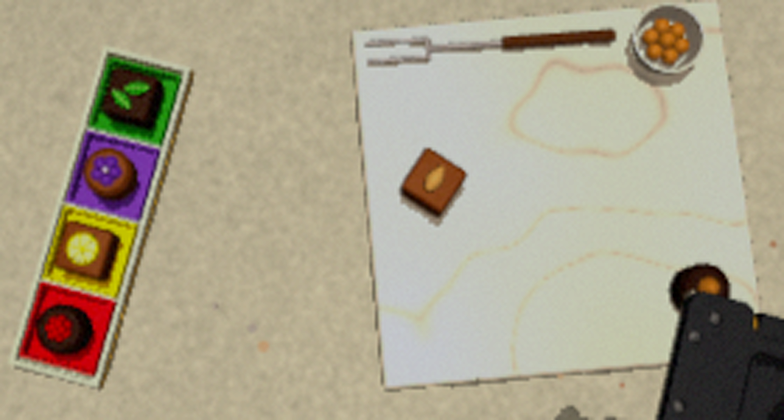

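View pics/f2.png

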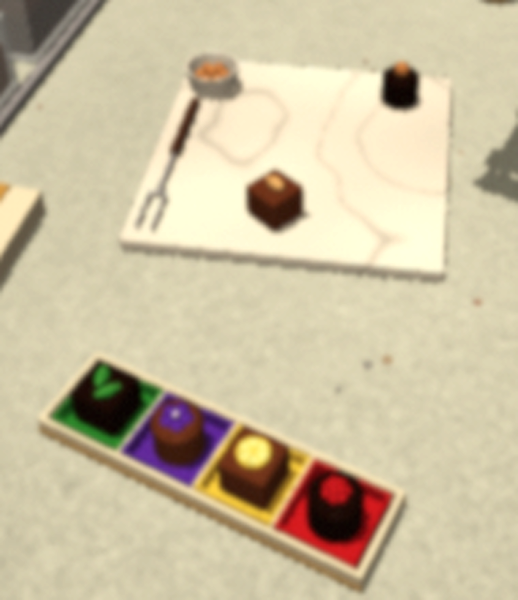

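Both views show the four chocolates upright and centred in their own cases. The almond (about (433, 180) in the top crop) and hazelnut (about (700, 287)) lie where they were, and the gripper is well above everything.

```bash
python3 -c "
from station import bot
print(bot.hand_in())"
```

```text
the job is handed in; nothing more can be done
None
```

I handed the job in at about 30 s: the final pictures show the raspberry, lemon, mint and violet chocolates flat, topping up and centred in their red, yellow, green and violet cases, with the hazelnut and almond untouched on the slab. The hand-in returned no verdict.

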